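# Lock the bottle stop on its slotted rail with a hammer-head bolt

### The arm

A 6-joint arm with a two-finger parallel gripper is mounted at the origin on the work surface. World frame = base frame: x ahead of the robot, y to its left, z up, the work surface at z = 0. Lengths are in m, angles in rad, forces in N, time in s.
With the tool pointing down it reaches from about 0.325 to 0.85 m from the base axis. Payload 15.5 kg.
Tool frame: the origin (TCP) lies between the finger pads; the fingertips stand 17 mm ahead of it and the grasp point (between the pads) lies 2 mm behind it (arm.tips_ahead is the z of the fingertips in the tool frame, in m); z points along the fingers, y is the direction in which the jaws open and shut (so a half turn about z gives the same grasp; the last joint's range is limited). The gripper opens to 91 mm and grips with 3 to 60 N. Pads are 32 mm wide; open, the fingers measure 118 mm over their backs; the gripper's body (76 mm by 178 mm) begins 60 mm behind the grasp point.
Start: joints at [1.224, 0.494, 1.345, -0, 1.302, -0.096], TCP at [0.155, 0.605, 0.231] pointing down, gripper open.
Joint ranges: [-2.91, 2.91], [-0.82, 2.16], [0.22, 2.67], [-1.22, 4.37], [0.12, 2.79], [-3.08, 3.08]. Speed limits (rad/s): [1.89, 1.89, 2.57, 3.01, 3.01, 3.01].

### API

Orientations are given as a unit quaternion [w, x, y, z].
In Python, from bench import monitor, eyes, ticket, nets, arm gives the robot as it stands. The module is installed in compiled form; this text tells all that it offers.
- The arm moves only by the tool jog_arm, never from a script. Its argument "motion" is a list of rows, each a list of 7 numbers: the shift along the tool's x, y, z in mm, then the turn, a rotation vector about the tool's x, y, z in degrees, then the finger opening in mm, from 0 to 91.2. A call has 1 to 8 rows; each row shifts and turns the pose as measured when the row begins, along the tool's axes as they then stand; what a row does not reach is not made up. A row lasts 1/8 s, in which the tool goes at most 62.5 mm and 10.7 degrees, less where a joint would pass 70% of its speed; a pose out of reach is approached as far as the arm can. A call is refused whole if a number of a shift passes 62.5 or a number of a turn 10.7, either way. A call with a gripper value outside its range is refused whole. The fingers move at their own pace and stop on an object; "force" is the grip in N (left out, the last holds). Time passes only in rows, so rows that do not move let the fingers close. It gives the time, the measured TCP pose, the force and the opening at its end, in the units of the state.
- monitor.observe(): the state, without advancing time (a new reading comes with each control period).
- eyes.snapshot(name): name is "scene" or "top" or "wrist"; returns a dict with "color" (480x640x3 uint8, blue, green, red), "range_z" (480x640 float32, m along the optical axis (not along the pixel's ray), 0 where there is no reading), "fx", "fy", "cx", "cy" (pixels), "D" ([k1, k2, p1, p2, k3] as OpenCV has them; the pictures are not rectified), "camera_from_world" (4x4, takes a point from world to camera coordinates). Camera axes: x right, y up, looking along -z (the intrinsics and any distortion apply to the point x, -y, -z); pixel columns grow to the right and rows downward; lengths in m; the calibration is good to about 2 mm. A picture is of the moment at which its call begins.
- ticket.close_job(): hands the job in, once; it reports no verdict.
Trained networks look in a picture, given as the dict that the camera call returned (one of the last four; its "shot" number tells which), for a name from the list of things; names that differ only in an ending like _2 or _b are one class to them, and where a whole thing is asked for, a point or a joint stands for the part that bears it (a point fixed in the world has none). Each returns a list of dicts, best first, with "confidence" (0 to 1); they miss things now and then, are a little off and sometimes report something else, mostly with a low value. They report only what shows in the picture. A call takes as long as a camera call. They do not tell look-alikes from the thing itself.
- nets.spot_in(name, picture): "centre" ([x, y, z] in m, in the coordinates of the camera as it stood for that picture, good to about 4 mm: the middle of the surface that is visible of it).
- nets.pinpoint(name, picture): "centre" ([x, y, z] in m, in the coordinates of the camera as it stood for that picture, good to about 4 mm: a listed point, or the origin of a listed thing).
The state is a dict: "clock": time; "joints": joint angles; "joint_vel": joint speeds; "joint_torque": joint torques, N m; "position": TCP position; "ee_rot": TCP orientation; "force": force on the tool from outside, world axes, zero at the start; "wrist_torque": the same for the moment, N m; "gripper_width": finger opening in m.
Only numpy, scipy, OpenCV 4.12 (cv2) and the standard library are available. Lean on these libraries where they do the work, as an engineer would, in place of code of your own. Each camera call takes 0.05 s, during which the arm holds its last target. There are 200 camera calls.

### The job

Lock the bottle stop to the slotted rail where it stands: take the hammer-head bolt from the wooden block, drop its head into the rail's slot, slide it fully home into the stop's fork and turn it clockwise until the head sits square under the slot's lips, then keep turning the nut until it clamps the stop firmly, without forcing it. Do not shove the stop along the rail, and leave the things on the bench where they are.

Things in the scene. Friction and masses are not known exactly. Their poses are not given: they have to be found in the camera images.
- bolt: the loose, greased steel hammer-head bolt with its nut already on it, 0.2 to 0.3 kg together, standing head down in the wooden block. Origin on its axis at the head's underside, z up. Head 14 mm wide (x), 31.4 mm long (y), 8 mm thick; shank 12 mm thick. Either way round is the same.
- head_mid (a point): middle of the bolt's head, 4 mm above its underside, axes as the bolt's. Two opposite corners of the head are cut back, so in the slot it turns a quarter turn clockwise (seen from above) and then stops against the channel walls, square to the slot.
- nut: nut on the bolt: flange 34 mm wide, 6 mm thick, a 12 mm neck 8 mm high, then an upright black grip bar. Origin on the axis at the flange's underside, at the start 31 to 34 mm above the head's underside, differing each time. Steep stiff thread (0.09 N m to turn it on the bolt): clockwise screws it down; while the head is free, the head turns with it. It stays as left.
- nut_grip (a point): centre of the grip bar, on the axis, 30 mm above the flange's underside; bar 46 mm (x), 12 mm (y), 32 mm high, rubber-bushed: gives 0.1 rad at 0.25 N m. With the head stopped, 1.3 to 2.6 rad more take up the slack (0.05 to 0.2 N m); then the clamp climbs about 40 N per rad. A firm clamp of 20 N feels like 0.25 N m, held still; 40 N is forcing it.
- rail: the fixed aluminium T-slot rail, 80 mm wide (its x), 320 mm long (y), 40 mm high; origin under its centre, z up. The slot runs the whole length along y, in the middle: the mouth between the lips is 16 mm wide and 10.5 mm deep, below it a channel 32 mm wide and 9.5 mm high, its floor 20 mm above the bench.
- stop: dark steel bottle stop riding on the rail, axes as the rail's: foot 10 mm thick on the rail's top, upright plate (70 mm tall above the foot) 78 mm to +y. Origin at the rail's top where the bolt's axis is when the shank touches the bottom of the foot's fork. Fork 14 mm wide over the slot, open to -y, prongs reach 32 mm to -y. It slides only if pushed over 14 N.
- holder: the fixed wooden block in which the bolt stands, 80 x 80 x 32 mm, with an oblong pocket 12 mm deep in the middle of its top; origin under its centre
- dye_bottle: bystander: bottle of dark red dye, 68 mm wide, 200 mm tall; origin under its centre
- jar: bystander: amber jar with a steel cap, 64 mm wide, 85 mm tall; origin under its centre
- spanner: bystander: open spanner 170 mm long, lying flat; origin under its middle
- bowl: bystander: steel bowl 120 mm wide, 50 mm tall; origin under its centre
Not all that is in view belongs to the job. What is meant by the bolt is not blue, red or turquoise, and is the larger of those in its own colour.

How it is judged:
On the way, in this order (a step that is already met when the one before it is completed fails the run):
1. the bolt's head is down in the slot's channel, below the lips (z of bolt in the frame of rail between 0.017 and 0.0225 m and x of bolt in the frame of rail between -0.004 and 0.004 m and y of bolt in the frame of rail between -0.15 and 0.15 m), for 0.2 s.
2. the bolt is home in the fork with its head turned square to the slot (within 0.2 rad) (y of bolt in the frame of stop above -0.006 m and z of bolt in the frame of rail below 0.0235 m and angle between the y axis of bolt and the x axis of rail, either way round below 0.2 rad), for 0.2 s.
3. the nut bears on the stop's foot with more than 8 N (contact force between nut and stop above 8 N), for 0.2 s.
At the end, for the whole second after the job is handed in: The bolt stands upright (within 0.1 rad) with its head in the slot under the lips, square to the slot within 0.2 rad, its axis within 6 mm of the bottom of the stop's fork; the nut, at rest and let go, clamps the stop's foot with more than 8 N (all of step 2 and y of bolt in the frame of stop below 0.003 m and z of bolt in the frame of rail above 0.017 m and angle between bolt's own z axis and vertical below 0.1 rad and contact force between nut and stop above 8 N and linear speed of nut below 0.01 m/s); the robot touches nothing.
It fails at once if the nut presses the stop with more than 40 N (forced) (contact force between nut and stop above 40 N).
It fails at once if the stop is shoved more than 6 mm along the rail (distance of stop from where it was at the start of the episode above 0.006 m).
It fails at once if a bystander is moved more than 30 mm (distance of any of dye_bottle, jar, spanner, bowl from where it was at the start of the episode above 0.03 m).
It also fails if it takes over 72 s, if anything falls off the work surface, if the arm or the gripper's body presses on something with over 40 N, if the wrist force passes 120 N, or if a joint passes its speed limit or range.

## Working session

There is one attempt and no reset: what is moved stays moved. The work goes in short steps, Python scripts to look and compute and a tool call to move; the robot and the scene stay as the last step left them, time stands still between calls to the robot, and variables do not carry over. Pictures are saved under pics/ and viewed, about 8 in all and at most 12, crops included, and the job is handed in when it is done.

Besides the shell and the picture viewer there is one more tool, called after "Emit:" as a command line: name --pt "numbers of a row" for each row, then --argument value for the rest. jog_arm: Moves the arm, as the interface text tells. Its arguments: {"type":"object","properties":{"motion":{"type":"array"},"force":{"type":"number"}},"required":["motion"]}

```bash
mkdir -p pics
cat > h.py <<'E'
import numpy as np, cv2
from bench import monitor, eyes, ticket, nets, arm
from scipy.spatial.transform import Rotation as R
def tow(p,c):
    return (np.linalg.inv(p["camera_from_world"])@np.r_[c,1])[:3]
def cloud(p):
    v,u=np.mgrid[0:480,0:640]
    K=np.array([[p["fx"],0,p["cx"]],[0,p["fy"],p["cy"]],[0,0,1.]])
    n=cv2.undistortPoints(np.c_[u.ravel(),v.ravel()].astype(np.float64)[:,None],K,np.array(p["D"],float))[:,0]
    z=p["range_z"].ravel().astype(float)
    c=np.c_[n[:,0]*z,-n[:,1]*z,-z,np.ones_like(z)]
    w=(np.linalg.inv(p["camera_from_world"])@c.T).T[:,:3]
    w[z==0]=np.nan
    return w.reshape(480,640,3)
def tool():
    s=monitor.observe(); q=s["ee_rot"]
    return np.array(s["position"]),R.from_quat([q[1],q[2],q[3],q[0]]),s
E
python3 - <<'E'
from h import *
np.set_printoptions(precision=4,suppress=True)
ims=[]
for n in["scene","top"]:
    p=eyes.snapshot(n); cv2.imwrite(f"pics/{n}0.png",p["color"])
    for t in["bolt","nut","nut_grip","rail","stop","holder","dye_bottle","jar","spanner","bowl"]:
        print(n,t,[(np.round(tow(p,d["centre"]),3).tolist(),round(d["confidence"],2)) for d in nets.pinpoint(t,p)][:5])
print(monitor.observe())
E
```

```text
scene bolt [([0.679, -0.162, 0.002], 0.96), ([0.563, -0.213, 0.023], 0.86), ([0.58, -0.332, 0.001], 0.81), ([0.468, -0.3, -0.001], 0.79), ([0.464, -0.224, 0.003], 0.61)]
scene nut [([0.682, -0.159, 0.034], 0.83), ([0.581, -0.337, 0.02], 0.79), ([0.466, -0.302, 0.035], 0.58), ([0.467, -0.218, 0.023], 0.52)]
scene nut_grip [([0.468, -0.301, 0.062], 0.88), ([0.564, -0.218, 0.081], 0.83), ([0.68, -0.161, 0.061], 0.79), ([0.579, -0.337, 0.048], 0.66), ([0.464, -0.221, 0.047], 0.64)]
scene rail [([0.544, 0.076, -0.005], 0.93)]
scene stop [([0.539, 0.109, 0.038], 0.75), ([0.56, -0.219, 0.023], 0.45)]
scene holder [([0.564, -0.218, 0.003], 0.73)]
scene dye_bottle [([0.76, -0.082, 0.002], 0.86)]
scene jar [([0.724, -0.251, -0.001], 0.87)]
scene spanner [([0.413, -0.013, -0.001], 0.56)]
scene bowl [([0.739, 0.188, -0.002], 0.66)]
top bolt [([0.566, -0.21, 0.025], 0.88), ([0.469, -0.298, -0.001], 0.77), ([0.685, -0.163, 0.001], 0.65), ([0.582, -0.336, 0.001], 0.62), ([0.468, -0.217, -0.0], 0.61)]
top nut [([0.683, -0.163, 0.034], 0.74), ([0.58, -0.336, 0.027], 0.69), ([0.564, -0.214, 0.051], 0.
[... 409 characters left out ...]
op jar [([0.721, -0.25, 0.003], 0.68), ([0.76, -0.083, -0.002], 0.28)]
top spanner [([0.417, -0.01, 0.001], 0.61), ([0.567, -0.211, 0.027], 0.4), ([0.567, -0.211, 0.022], 0.16)]
top bowl [([0.74, 0.185, 0.001], 0.7)]
{'clock': 1.1, 'joints': array([ 1.2245,  0.4936,  1.3455, -0.    ,  1.3025, -0.0955]), 'joint_vel': array([ 0.0007,  0.0001,  0.0006,  0.0012, -0.0011,  0.0005]), 'joint_torque': array([ -0.0085, -87.8696, -38.2238,   0.07  ,   0.0442,   0.0001]), 'position': array([0.1551, 0.6054, 0.2309]), 'ee_rot': array([ 0.    ,  0.1251,  0.9922, -0.    ]), 'force': array([-0.463 ,  0.789 ,  0.2829]), 'wrist_torque': array([ 0.0089, -0.0489, -0.053 ]), 'gripper_width': 0.09094688716824899}
```

View pics/top0.png

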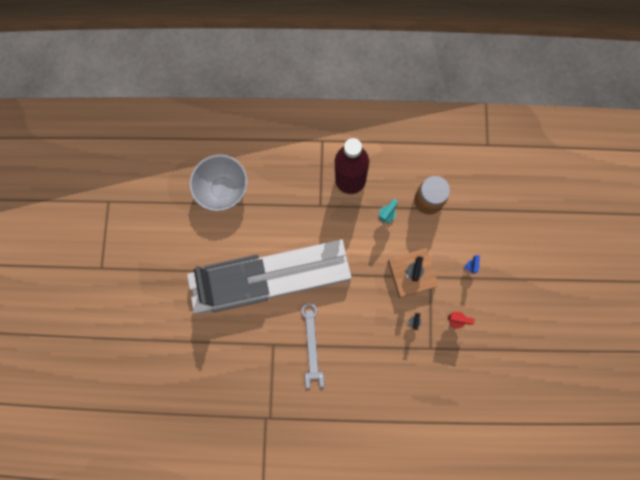

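View pics/scene0.png

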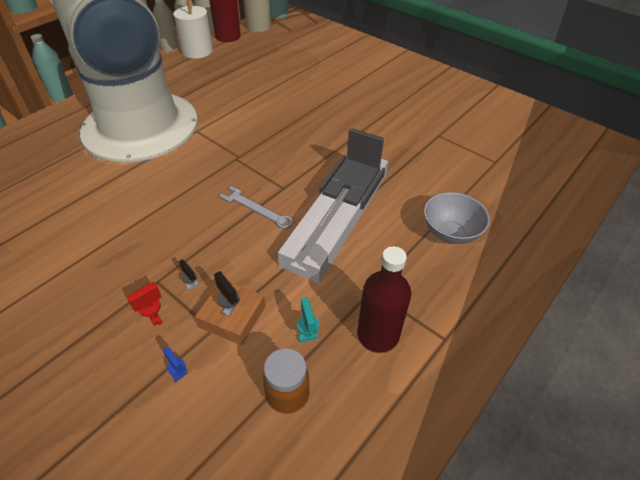

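```bash
cat > m.py <<'E'
from h import *
np.set_printoptions(precision=4,suppress=True)
def rect(w,lo,hi,c,r):
    m=(w[...,2]>lo)&(w[...,2]<hi)&(np.hypot(w[...,0]-c[0],w[...,1]-c[1])<r)
    P=w[m]
    if len(P)<5: return len(P)
    (cx,cy),(a,b),_=q=cv2.minAreaRect((P[:,:2]*1000).astype(np.float32))
    bx=cv2.boxPoints(q); e=bx[1]-bx[0]; f=bx[2]-bx[1]; l=e if np.hypot(*e)>np.hypot(*f) else f
    return len(P),round(cx,1),round(cy,1),sorted([round(a,1),round(b,1)]),"long dir deg",round(float(np.degrees(np.arctan2(l[1],l[0])))%180,1),"z",round(float(np.median(P[:,2])),4)
E
python3 - <<'E'
from m import *
for n in["top","scene"]:
    p=eyes.snapshot(n); w=cloud(p)
    print(n,"rail",rect(w,.033,.045,(.545,.076),.2))
    print("foot",rect(w,.046,.056,(.545,.1),.15)); print("plate",rect(w,.09,.13,(.55,.17),.1))
    print("holder",rect(w,.027,.037,(.565,-.215),.06)); print("grip",rect(w,.075,.11,(.565,-.215),.05))
print(tool()[1].as_matrix(), np.linalg.inv(eyes.snapshot("wrist")["camera_from_world"]))
E
```

```text
top rail (3257, 619.0, 94.3, [240.6, 320.4], 'long dir deg', 104.1, 'z', 0.0405)
foot (2238, 538.6, 113.7, [93.8, 167.2], 'long dir deg', 104.3, 'z', 0.0505)
plate (373, 518.7, 193.3, [14.7, 70.5], 'long dir deg', 14.7, 'z', 0.1179)
holder (1260, 563.9, -214.3, [80.8, 80.9], 'long dir deg', 17.7, 'z', 0.0322)
grip (190, 563.8, -214.1, [12.6, 46.2], 'long dir deg', 169.2, 'z', 0.0964)
scene rail (3187, 620.0, 95.8, [244.8, 322.7], 'long dir deg', 106.5, 'z', 0.0396)
foot (1725, 531.3, 136.5, [94.8, 120.4], 'long dir deg', 104.7, 'z', 0.0496)
plate (539, 517.5, 192.0, [16.2, 72.1], 'long dir deg', 15.0, 'z', 0.1082)
holder (1755, 563.1, -215.4, [82.0, 82.3], 'long dir deg', 107.4, 'z', 0.0317)
grip (340, 563.2, -215.6, [12.8, 47.4], 'long dir deg', 169.5, 'z', 0.0959)
[[-0.9687  0.2482 -0.    ]
 [ 0.2482  0.9687 -0.    ]
 [ 0.     -0.     -1.    ]] [[ 0.2494 -0.9279 -0.2772  0.0767]
 [ 0.9684  0.2388  0.0719  0.6262]
 [-0.0005 -0.2864  0.9581  0.3849]
 [ 0.      0.      0.      1.    ]]
```

Emit:
jog_arm --pt "-49 -37 0 0 0 0 91" --pt "-49 -37 0 0 0 0 91" --pt "-49 -37 0 0 0 0 91" --pt "-49 -37 0 0 0 0 91" --pt "-49 -37 0 0 0 0 91" --pt "-49 -37 0 0 0 0 91" --pt "-49 -37 0 0 0 0 91" --pt "-49 -37 0 0 0 0 91"

```text
clock: 2.25
position: [0.4669, 0.217, 0.2314]
ee_rot: [0.002, 0.122, 0.993, 0.002]
force: [0.2, 1.1, -0.3]
gripper_width: 0.0915
```

Emit:
jog_arm --pt "-49 -37 0 0 0 0 91" --pt "-49 -37 0 0 0 0 91" --pt "0 0 0 0 0 0 91"

```text
clock: 2.62
position: [0.5476, 0.1162, 0.2317]
ee_rot: [0.003, 0.124, 0.992, 0.002]
force: [-0.3, 0.5, -0.0]
gripper_width: 0.0907
```

Run:
```python
from m import *
print(tool()[2]["joints"],tool()[0])
p=eyes.snapshot("wrist"); w=cloud(p); cv2.imwrite("pics/w1.png",p["color"]); np.save("w1.npy",w)
for t in["stop","rail"]:
    print(t,[(np.round(tow(p,d["centre"]),4).tolist(),round(d["confidence"],2)) for d in nets.pinpoint(t,p)][:5])
for n,w in[("wrist",w),("top",cloud(eyes.snapshot("top")))]:
    for a in range(2):
        # coordinates in rail-ish frame about guess
        o=np.array([.5376,.1169]); th=np.radians(14.4); X=np.array([np.cos(th),np.sin(th)]);Y=np.array([-X[1],X[0]])
    d=w[...,:2]-o; x=d@X*1000; y=d@Y*1000; z=w[...,2]*1000
    for lo,hi in[(-80,-65),(-60,-45)]:
        m=(y>lo)&(y<hi)&(abs(x)<60)&(z>36)&(z<44)
        xs=np.sort(x[m]); g=np.diff(xs); mm=abs(xs[:-1])<20; i=np.where(mm)[0][g[mm].argmax()] if mm.any() else 0
        print(n,"rail x ext",lo,np.percentile(xs,[.5,99.5]),"slot",xs[i],xs[i+1])
    for lo,hi in[(-28,-18),(-15,-5)]:
        m=(y>lo)&(y<hi)&(abs(x)<60)&(z>47)&(z<55); xs=np.sort(x[m]); g=np.diff(xs); mm=abs(xs[:-1])<20; i=np.where(mm)[0][g[mm].argmax()] if mm.any() else 0
        print("foot x",np.percentile(xs,[.5,99.5]),"fork",xs[i],xs[i+1], "z",np.median(z[m]))
    m=(abs(x)>10)&(abs(x)<25)&(z>47)&(z<55); print("foot y",np.percentile(y[m],[.5,99.5]))
    m=(abs(x)<3)&(z>47)&(z<55); print("fork bottom y",np.percentile(y[m],[.5,5]))
    m=(abs(x)<30)&(z>80)&(z<125); print("plate y",np.percentile(y[m],[1,50,99]))
    m=(abs(x)<36)&(z>37)&(z<43); print("rail y",np.percentile(y[m],[.5,99.5]),np.median(z[m]))
```

```text
[ 0.1006  0.3981  1.513   0.0032  1.2243 -1.2227] [0.5476 0.1162 0.2317]
stop [([0.5346, 0.1123, 0.0434], 0.69)]
rail [([0.5445, 0.0782, -0.0026], 0.55)]
wrist rail x ext -80 [-40.5037  38.8685] slot -8.488774427458543 6.891923958383523
wrist rail x ext -60 [-40.4202  38.6978] slot -8.777744305190513 6.909197929018666
foot x [-46.6522  45.439 ] fork -7.770744235220014 6.241031450288133 z 50.062576642925514
foot x [-46.9933  45.5268] fork -7.516453673781831 6.242384684094643 z 50.06356251941546
foot y [-36.455   72.7583]
fork bottom y [1.094  4.5433]
plate y [72.6936 76.7632 85.8644]
rail y [-200.6924  117.0826] 40.15864991121648
top rail x ext -80 [-40.1695  39.8431] slot -8.19499878353068 7.655270758447456
top rail x ext -60 [-40.0181  25.0426] slot -8.415531915187733 7.818630928653036
foot x [-46.6512 -35.2282] fork -46.65874998906616 -46.57050610687827 z 50.71900112808237
foot x [-46.0848 -29.9608] fork -46.11630424319858 -45.89869666949237 z 50.32422107051704
foot y [-65.6271  44.8534]
fork bottom y [31.2789 31.6554]
plate y [72.3751 80.2333 86.0384]
rail y [-201.3104  116.8235] 40.384246817644296
```

View pics/w1.png

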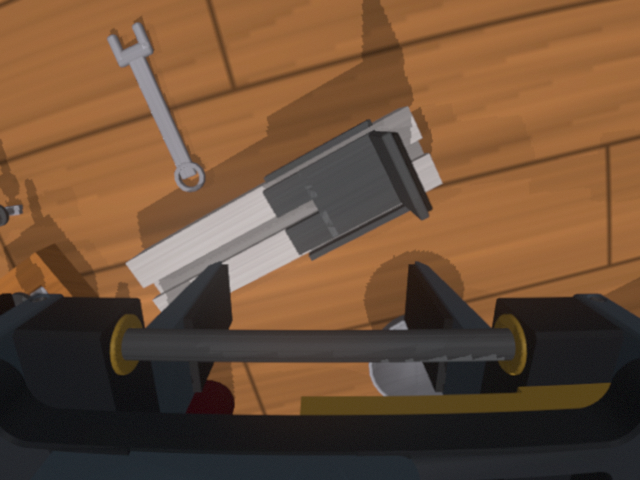

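Emit:
jog_arm --pt "-16 -53 0 0 0 0 91" --pt "-16 -53 0 0 0 0 91" --pt "-16 -53 0 0 0 0 91" --pt "-16 -53 0 0 0 0 91" --pt "-16 -53 0 0 0 0 91" --pt "-16 -53 0 0 0 0 91" --pt "0 0 0 0 0 -3.5 91" --pt "0 0 0 0 0 0 91"

```text
clock: 3.82
position: [0.5621, -0.2091, 0.2315]
ee_rot: [0.003, 0.082, 0.997, 0.003]
force: [-0.2, -0.0, 0.3]
gripper_width: 0.0909
```

```bash
cat > rel.py <<'E'
from m import *
def rel(t,yawy):
    "tool-frame shift in mm and turn (deg about tool z) to reach world TCP t with tool y at yawy"
    P,r,s=tool(); M=r.as_matrix(); y=np.degrees(np.arctan2(M[1,1],M[0,1]))
    print("now",P,"yaw_y",round(y,2),"tilt",M[:,2],"shift mm",(M.T@(np.array(t)-P))*1000,"turn z",-((yawy-y+180)%360-180),"j",s["joints"],"t",s["clock"])
E
python3 - <<'E'
from rel import *
p=eyes.snapshot("wrist"); w=cloud(p); cv2.imwrite("pics/w2.png",p["color"])
print("holder",rect(w,.027,.037,(.565,-.215),.06)); print("grip",rect(w,.075,.11,(.565,-.215),.05)); print("griptop",rect(w,.092,.11,(.565,-.215),.05))
print("flange",rect(w,.044,.066,(.565,-.215),.05))
for t in["nut_grip"]:
    print(t,[(np.round(tow(p,d["centre"]),4).tolist(),round(d["confidence"],2)) for d in nets.pinpoint(t,p)][:5])
rel((.5637,-.2145,.084),79.3)
E
```

```text
holder (4872, 563.6, -214.5, [80.2, 80.6], 'long dir deg', 17.3, 'z', 0.0321)
grip (825, 563.4, -214.4, [12.0, 46.2], 'long dir deg', 169.1, 'z', 0.097)
griptop (767, 563.4, -214.4, [12.0, 46.2], 'long dir deg', 169.1, 'z', 0.0971)
flange (531, 563.3, -214.3, [30.8, 33.7], 'long dir deg', 79.5, 'z', 0.0573)
nut_grip [([0.6801, -0.1607, 0.0646], 0.86), ([0.4719, -0.3044, 0.0632], 0.85), ([0.5818, -0.3371, 0.0509], 0.8), ([0.4645, -0.2181, 0.0478], 0.78), ([0.5662, -0.2139, 0.0825], 0.6)]
now [ 0.5622 -0.2088  0.2316] yaw_y 80.58 tilt [ 0.0057  0.0052 -1.    ] shift mm [ -1.7216  -6.2332 147.5418] turn z 1.2830875011990202 j [-0.4592  0.4555  1.4126  0.0075  1.2707 -1.8679] t 3.925
```

View pics/w2.png

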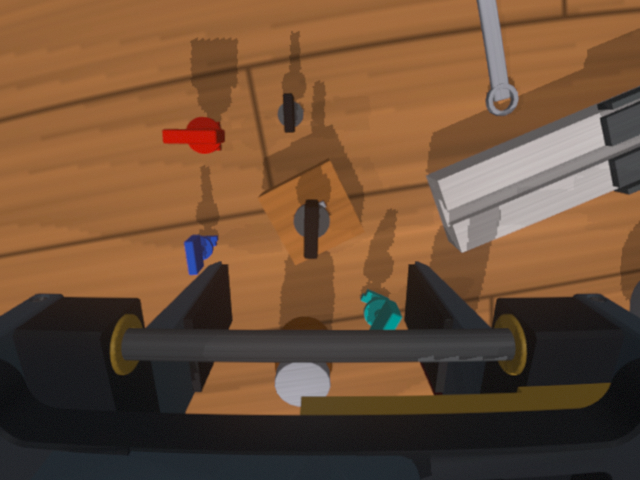

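Emit:
jog_arm --pt "-1.5 -6 40 0.35 0.27 1.3 91" --pt "0 0 50 0 0 0 91" --pt "0 0 0 0 0 0 80"

```text
clock: 4.3
position: [0.5641, -0.2117, 0.1413]
ee_rot: [0.001, 0.093, 0.996, -0.001]
force: [0.7, -0.4, -0.1]
gripper_width: 0.0838
```

Run:
```python
from rel import *
rel((.5634,-.2144,.081),79.2)
```

```text
now [ 0.5641 -0.2117  0.1413] yaw_y 79.32 tilt [ 0.0022 -0.0012 -1.    ] shift mm [ 0.3714 -2.7909 60.2697] turn z 0.11894432044914538 j [-0.4579  0.5581  1.5062 -0.0001  1.0748 -1.8422] t 4.3
```

Emit:
jog_arm --pt "0.4 -2.8 30 0 0.1 0 60" --pt "0 0 20 0 0 0 50" --pt "0 0 8 0 0 0 40" --pt "0 0 0 0 0 0 40"

```text
clock: 4.8
position: [0.5675, -0.2135, 0.0896]
ee_rot: [0.004, 0.092, 0.996, -0.002]
force: [0.4, -0.3, 0.6]
gripper_width: 0.044
```

Run:
```python
from rel import *
rel((.5634,-.2144,.081),79.2)
```

```text
now [ 0.5675 -0.2135  0.0896] yaw_y 79.41 tilt [ 0.0077 -0.0044 -1.    ] shift mm [ 3.909  -1.6009  8.5683] turn z 0.20954382772615077 j [-0.458   0.6269  1.5451 -0.0006  0.9607 -1.8437] t 4.8
```

Emit:
jog_arm --pt "3.9 -1.6 4 -0.17 0.48 0.2 40" --pt "0 0 0 0 0 0 40"

```text
clock: 5.05
position: [0.5641, -0.2146, 0.0875]
ee_rot: [0.001, 0.094, 0.996, -0.0]
force: [-0.7, 0.1, -0.6]
gripper_width: 0.0396
```

```bash
sed -i 's/^    print("now"/    tilt=M.T@np.cross(M[:,2],[0,0,-1]); print("untilt",np.degrees(tilt)); print("now"/' rel.py
python3 - <<'E'
from rel import *
rel((.5634,-.2144,.081),79.2)
E
```

```text
untilt [-0.0233  0.1184 -0.    ]
now [ 0.5641 -0.2146  0.0875] yaw_y 79.21 tilt [ 0.002  -0.0008 -1.    ] shift mm [0.7367 0.1173 6.4915] turn z 0.005099242455429476 j [-0.4626  0.6292  1.548   0.0002  0.9623 -1.8451] t 5.05
```

Emit:
jog_arm --pt "0.5 0.1 5 0 0.1 0 40" --pt "0 0 2 0 0 0 40" --pt "0 0 0 0 0 0 8" --pt "0 0 0 0 0 0 8" --pt "0 0 0 0 0 0 8" --force 40

```text
clock: 5.68
position: [0.5638, -0.2146, 0.0805]
ee_rot: [0.0, 0.094, 0.996, -0.0]
force: [-0.2, -0.2, 0.1]
gripper_width: 0.0131
```

Run:
```python
from rel import *
rel((.5634,-.2144,.081),79.2)
```

```text
untilt [-0.03    0.0423 -0.    ]
now [ 0.5638 -0.2146  0.0805] yaw_y 79.19 tilt [ 0.0006 -0.0007 -1.    ] shift mm [ 0.4218  0.1473 -0.5005] turn z -0.008182579725882988 j [-0.4625  0.639   1.5526 -0.0004  0.9492 -1.8445] t 5.675
```

Emit:
jog_arm --pt "0 0 0 0 0 0 6" --pt "0 0 0 0 0 0 6" --pt "0 0 -15 0 0 0 6" --pt "0 0 -30 0 0 0 6" --pt "0 0 -40 0 0 0 6" --pt "0 0 -20 0 0 0 6" --pt "0 0 0 0 0 0 6"

```text
clock: 6.55
position: [0.5635, -0.2145, 0.192]
ee_rot: [0.001, 0.094, 0.996, -0.0]
force: [1.4, 0.5, -2.2]
gripper_width: 0.0121
```

Run:
```python
from rel import *
rel((.5634,-.2144,.081),79.2)
print(tool()[2]["gripper_width"],tool()[2]["force"])
P=tool()[0]
p=eyes.snapshot("top"); s=eyes.snapshot("scene"); ws=eyes.snapshot("wrist")
def px(p,X):
    c=p["camera_from_world"]@np.r_[X,1]; c=c[:3]; K=np.array([[p["fx"],0,p["cx"]],[0,p["fy"],p["cy"]],[0,0,1.]])
    return cv2.projectPoints(np.array([[c[0],-c[1],-c[2]]]),np.zeros(3),np.zeros(3),K,np.array(p["D"],float))[0].ravel()
out=[]
for q,X in[(ws,[.5635,-.2145,.032]),(s,P-[0,0,.055])]:
    u,v=px(q,X).astype(int); print(u,v); u=np.clip(u,40,600);v=np.clip(v,40,440)
    c=q["color"][v-40:v+40,u-40:u+40]; out.append(cv2.resize(c,(390,390),interpolation=cv2.INTER_CUBIC))
cv2.imwrite("pics/l1.png",np.hstack(out))
w=cloud(s); 
for lo in np.arange(.08,.17,.01)+(P[2]-.13): print(round(lo,3),rect(w,lo,lo+.01,P[:2],.03))
```

```text
untilt [-0.0406  0.0744  0.    ]
now [ 0.5635 -0.2145  0.192 ] yaw_y 79.2 tilt [ 0.0011 -0.0009 -1.    ] shift mm [  0.2753   0.1057 110.9907] turn z -0.004968037076395149 j [-0.4625  0.5009  1.4511 -0.0004  1.1882 -1.8445] t 6.55
0.012120606390877477 [ 1.419   0.5235 -2.2313]
317 224
220 264
0.142 (20, 565.7, -217.0, [4.9, 11.4], 'long dir deg', 57.5, 'z', 0.1449)
0.152 (6, 573.9, -218.3, [7.1, 28.1], 'long dir deg', 71.6, 'z', 0.1619)
0.162 (123, 568.2, -221.8, [19.0, 34.0], 'long dir deg', 39.7, 'z', 0.1667)
0.172 (64, 569.7, -224.4, [20.4, 41.8], 'long dir deg', 32.8, 'z', 0.1793)
0.182 (138, 569.9, -225.4, [23.4, 44.4], 'long dir deg', 32.2, 'z', 0.1871)
0.192 (156, 570.2, -224.2, [22.9, 46.2], 'long dir deg', 34.9, 'z', 0.1968)
0.202 (272, 566.3, -215.9, [35.0, 40.0], 'long dir deg', 168.9, 'z', 0.2074)
0.212 (140, 567.2, -215.8, [28.7, 36.7], 'long dir deg', 77.4, 'z', 0.2168)
0.222 (166, 565.5, -218.8, [36.5, 38.2], 'long dir deg', 2.5, 'z', 0.2277)
```

View pics/l1.png

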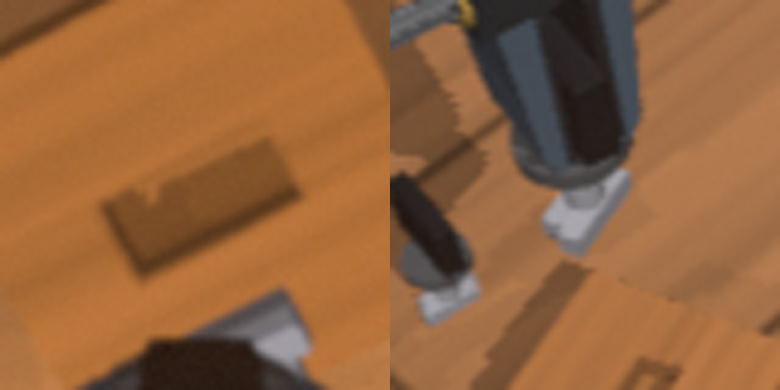

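Run:
```python
from rel import *
P=tool()[0]
p=eyes.snapshot("wrist"); w=cloud(p)
for lo in np.arange(.125,.16,.004): print(round(lo,3),rect(w,lo,lo+.004,P[:2],.022))
m=(w[...,2]>.125)&(w[...,2]<.142)&(np.hypot(w[...,0]-P[0],w[...,1]-P[1])<.022)
print("head",rect(w,.125,.143,P[:2],.022))
ys,xs=np.where(m); print(xs.min(),xs.max(),ys.min(),ys.max())
c=p["color"][ys.min()-25:ys.max()+40,xs.min()-25:xs.max()+25]; cv2.imwrite("pics/h1.png",cv2.resize(c,None,fx=6,fy=6,interpolation=cv2.INTER_CUBIC)[:600,:800])
# far edge line (long side): points in rail frame, extent per bin along 107.3 dir
a=np.radians(107.3);L=np.array([np.cos(a),np.sin(a)]);N=np.array([L[1],-L[0]])
d=(w[m][:,:2]-P[:2])*1000; l=d@L;n=d@N
for k in range(-18,18,3):
    b=(l>=k)&(l<k+3)
    if b.sum()>2: print(k,b.sum(),n[b].min(),n[b].max(),np.median(w[m][b,2]))
```

```text
0.125 3
0.129 (52, 555.1, -204.0, [10.2, 16.8], 'long dir deg', 58.1, 'z', 0.1309)
0.133 (105, 553.9, -203.7, [8.1, 12.4], 'long dir deg', 59.0, 'z', 0.1363)
0.137 (48, 553.9, -203.2, [5.9, 9.0], 'long dir deg', 50.6, 'z', 0.1375)
0.141 0
0.145 0
0.149 0
0.153 0
0.157 (9, 548.5, -210.9, [1.9, 21.0], 'long dir deg', 78.6, 'z', 0.1604)
head (208, 555.0, -204.0, [10.3, 16.8], 'long dir deg', 58.1, 'z', 0.1363)
315 340 242 261
3 11 -7.327973924102281 -6.885725671235329 0.1312981738340243
6 21 -7.4670943941670895 -6.2686871383287 0.13358651075083416
9 47 -7.555186548530099 -1.498110834756786 0.1364238535867204
12 87 -7.39288564697854 5.631017788486521 0.1366796276843311
15 41 -7.195782734543437 -0.12488477844506844 0.13599926459262354
```

View pics/h1.png

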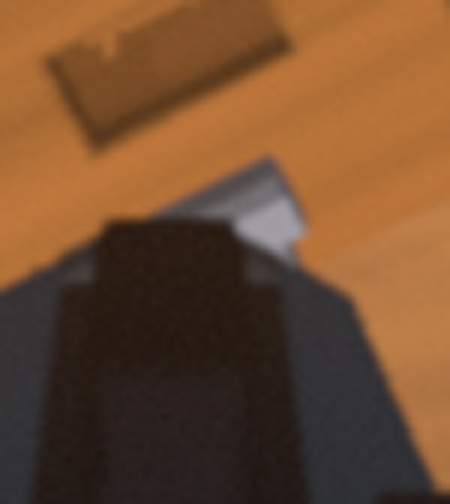

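Emit:
jog_arm --pt "12 52 0 0 0 0 6" --pt "12 52 0 0 0 0 6" --pt "12 52 0 0 0 0 6" --pt "12 52 0 0 0 0 6" --pt "10 45 0 0 0 2.9 6" --pt "0 0 0 0 0 0 6" --pt "0 0 0 0 0 0 6"

```text
clock: 7.62
position: [0.5496, 0.0527, 0.1823]
ee_rot: [-0.007, 0.121, 0.993, 0.0]
force: [0.7, -0.8, -1.6]
gripper_width: 0.0117
```

Run:
```python
from rel import *
rel((.5533,.0544,.107),76.3)
```

```text
untilt [-0.0494 -0.8018 -0.    ]
now [0.5496 0.0527 0.1823] yaw_y 76.13 tilt [-0.0138  0.0025 -0.9999] shift mm [-4.1826  2.6329 75.2854] turn z -0.1734712632673734 j [-0.0141  0.452   1.5761  0.0026  1.1273 -1.3438] t 7.625
```

Emit:
jog_arm --pt "-4 2.6 30 -0.05 -0.8 -0.2 6" --pt "0 0 30 0 0 0 6" --pt "0 0 8 0 0 0 6" --pt "0 0 0 0 0 0 6"

```text
clock: 8.12
position: [0.5545, 0.0504, 0.1123]
ee_rot: [0.0, 0.121, 0.993, -0.0]
force: [0.2, 0.1, -2.2]
gripper_width: 0.0121
```

Run:
```python
from rel import *
rel((.5533,.0544,.105),76.3)
```

```text
untilt [-0.033   0.0158  0.    ]
now [0.5545 0.0504 0.1123] yaw_y 76.15 tilt [ 0.0001 -0.0006 -1.    ] shift mm [2.1546 3.5856 7.3121] turn z -0.14969034672020598 j [-0.0162  0.5443  1.6459 -0.0008  0.9512 -1.3448] t 8.125
```

Emit:
jog_arm --pt "2.2 3.6 0 0 0 -0.15 6" --pt "0 0 4 0 0 0 6" --pt "0 0 0 0 0 0 6"

```text
clock: 8.5
position: [0.5543, 0.0543, 0.1102]
ee_rot: [0.002, 0.119, 0.993, -0.0]
force: [-0.6, 0.2, -2.1]
gripper_width: 0.0122
```

Run:
```python
from rel import *
rel((.5533,.0544,.105),76.3)
P=tool()[0]; p=eyes.snapshot("wrist"); w=cloud(p)
o=np.array([.5379,.1124]); th=np.radians(14.4); X=np.array([np.cos(th),np.sin(th)]);Y=np.array([-X[1],X[0]])
d=w[...,:2]-o; x=d@X*1000; y=d@Y*1000; z=w[...,2]*1000
ub=P[2]*1000-60.5
m=(abs(x)<25)&(y>-85)&(y<-35)&(z>44)&(z<ub+13)
for k in range(-85,-35,4):
    b=m&(y>=k)&(y<k+4)
    if b.sum()>2: print(k,b.sum(),x[b].min(),x[b].max(),np.median(z[b]))
for k in(-40,-30,-20,0):
    b=(abs(x)<12)&(y>k-6)&(y<k+6)&((z<46)if k<-34 else (z>48))&(z>36)
    xs=np.sort(x[b]); 
    if len(xs)>5: i=np.diff(xs).argmax(); print("slot",k,xs[i],xs[i+1])
ys,xs=np.where(m)
if len(ys): print(xs.min(),xs.max(),ys.min(),ys.max())
c=p["color"][160:320,200:410]; cv2.imwrite("pics/h2.png",cv2.resize(c,None,fx=3.7,fy=3.7,interpolation=cv2.INTER_CUBIC))
```

```text
untilt [0.0078 0.1864 0.    ]
now [0.5543 0.0543 0.1102] yaw_y 76.28 tilt [ 0.0032 -0.0006 -1.    ] shift mm [ 1.0639 -0.1249  5.1815] turn z -0.01850574201276345 j [-0.0092  0.5465  1.6498 -0.0008  0.9421 -1.3402] t 8.5
-57 20 -5.8338723791393745 -5.158950462967699 52.97037509001161
-53 51 -5.8450894544334755 -0.7086012252202113 56.31941934785875
-49 108 -5.8610281665931065 7.3338833602918125 57.40988298930357
-45 28 -5.618843774415451 1.3636294388884556 55.33295451561107
slot -40 -7.676167259240724 8.00132213365185
slot -30 0.3211536728761889 7.1050783907858825
slot -20 5.643158494289588 7.144561852650941
slot 0 -8.618670847529879 -8.490785970358742
315 340 242 261
```

View pics/h2.png

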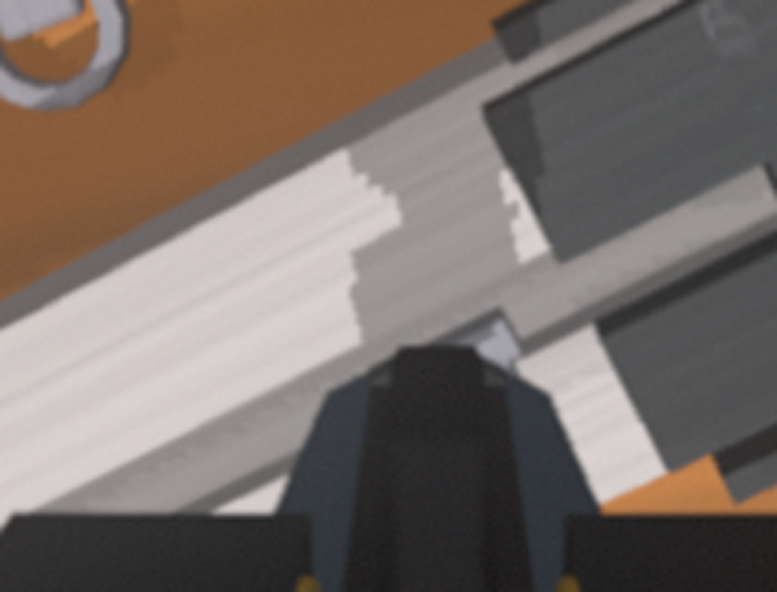

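Emit:
jog_arm --pt "1.1 0 2 0 0.18 0 6" --pt "0 0 2 0 0 0 6" --pt "0 0 0 0 0 0 6"

```text
clock: 8.93
position: [0.5534, 0.0546, 0.1063]
ee_rot: [0.0, 0.119, 0.993, 0.0]
force: [-0.5, 0.1, -2.2]
gripper_width: 0.0115
```

```bash
cat > hd.py <<'E'
from rel import *
o=np.array([.5379,.1124]); th=np.radians(14.4); X=np.array([np.cos(th),np.sin(th)]);Y=np.array([-X[1],X[0]])
def st():
    s=tool()[2]; P=tool()[0]; print("stop-frame x,y mm",(P[:2]-o)@X*1000,(P[:2]-o)@Y*1000,"underside z",P[2]*1000-60.5,"F",s["force"],"T",s["wrist_torque"],"w",s["gripper_width"])
def head():
    P=tool()[0]; p=eyes.snapshot("wrist"); w=cloud(p); c=(P[:2]-o)@Y*1000
    d=w[...,:2]-o; x=d@X*1000; y=d@Y*1000; z=w[...,2]*1000; ub=P[2]*1000-60.5
    for k in range(int(c)-25,int(c)+25,4):
        b=(abs(x)<25)&(y>=k)&(y<k+4)&(z>max(ub-2,42))&(z<ub+13)
        if b.sum()>2: print("head",k,b.sum(),x[b].min(),x[b].max(),np.median(z[b]))
E
python3 - <<'E'
from hd import *
rel((.5533,.0544,.0812),76.3); st(); head()
E
```

```text
untilt [0.0152 0.0298 0.    ]
now [0.5534 0.0546 0.1063] yaw_y 76.29 tilt [ 0.0006  0.0001 -1.    ] shift mm [ 0.0997 -0.2338 25.1256] turn z -0.011821036834959386 j [-0.0091  0.552   1.6531  0.0002  0.9359 -1.3407] t 8.925
stop-frame x,y mm 0.6755862670086034 -59.8481611843927 underside z 45.82566190802601 F [-0.5206  0.0638 -2.1516] T [-0.0365 -0.0331 -0.0252] w 0.011470650509178991
head -60 3 -6.5995063058944785 -6.439099017850561 47.472552369369595
head -56 22 -6.651869792578218 -5.829379211564008 49.085223140523645
head -52 56 -6.584214670511619 -0.40561286366086724 53.11334314050488
head -48 110 -6.680065243971014 6.810125700564594 53.44510784300189
head -44 18 -6.254414817942431 0.29393101879377626 50.3031632135514
head -36 71 -24.66289964426532 24.83705093205489 49.722650675480956
```

Emit:
jog_arm --pt "0 0 5 0 0 0 6" --pt "0 0 5 0 0 0 6" --pt "0 0 4 0 0 0 6" --pt "0 0 0 0 0 0 6"

```text
clock: 9.48
position: [0.5533, 0.0546, 0.0911]
ee_rot: [0.0, 0.119, 0.993, 0.0]
force: [0.2, -0.1, -1.4]
gripper_width: 0.0118
```

Run:
```python
from hd import *
rel((.5533,.0544,.0812),76.3); st()
```

```text
untilt [ 0.0138  0.011  -0.    ]
now [0.5533 0.0546 0.0911] yaw_y 76.29 tilt [ 0.0002  0.0002 -1.    ] shift mm [-0.0011 -0.223   9.9427] turn z -0.013279230778323381 j [-0.0091  0.5744  1.6652  0.0002  0.9018 -1.3407] t 9.475
stop-frame x,y mm 0.5934462441049375 -59.811656301756734 underside z 30.642760782312692 F [ 0.2417 -0.1144 -1.3794] T [ 0.0467 -0.0063 -0.0075] w 0.0117724891913641
```

Emit:
jog_arm --pt "0 0 4 0 0 0 6" --pt "0 0 3.5 0 0 0 6" --pt "0 0 2 0 0 0 6" --pt "0 0 0 0 0 0 6" --pt "0 0 0 0 0 0 6"

```text
clock: 10.1
position: [0.5535, 0.0546, 0.0811]
ee_rot: [0.0, 0.119, 0.993, 0.0]
force: [-0.2, -0.2, -1.7]
gripper_width: 0.012
```

Run:
```python
from hd import *
rel((.5533,.0544,.0812),76.3); st()
```

```text
untilt [ 0.0162  0.0247 -0.    ]
now [0.5535 0.0546 0.0811] yaw_y 76.29 tilt [ 0.0005  0.0002 -1.    ] shift mm [ 0.1538 -0.2584 -0.1396] turn z -0.010155322679338497 j [-0.0091  0.5896  1.6725  0.0002  0.879  -1.3408] t 10.1
stop-frame x,y mm 0.7496438530968395 -59.85216126900819 underside z 20.560543476843335 F [-0.1579 -0.2026 -1.7494] T [ 0.0096 -0.0052 -0.0341] w 0.011967617812966123
```

Emit:
jog_arm --pt "4.7 8.8 0 0 0 0 6" --pt "4.7 8.8 0 0 0 0 6" --pt "0 0 0 0 0 0 6"

```text
clock: 10.48
position: [0.5481, 0.0756, 0.0813]
ee_rot: [0.0, 0.119, 0.993, 0.0]
force: [-0.1, -0.1, -2.8]
gripper_width: 0.0115
```

Run:
```python
from hd import *
rel((*(o+.0005*X-.02*Y),.0809),76.3); st()
```

```text
untilt [ 0.0248  0.0338 -0.    ]
now [0.5481 0.0756 0.0813] yaw_y 76.29 tilt [ 0.0007  0.0003 -1.    ] shift mm [ 8.7865 15.9089  0.3693] turn z -0.005779959715766836 j [ 0.029   0.5863  1.6798  0.0003  0.8748 -1.3028] t 10.475
stop-frame x,y mm 0.7554186061531335 -38.17232596987981 underside z 20.76763644896134 F [-0.1087 -0.0719 -2.8461] T [-0.0241 -0.0466  0.0325] w 0.011485297363413988
```

Emit:
jog_arm --pt "4.4 8 0.1 0 0 0 6" --pt "4.4 8 0 0 0 0 6" --pt "0 0 0 0 0 0 6"

```text
clock: 10.85
position: [0.543, 0.0948, 0.0812]
ee_rot: [0.0, 0.119, 0.993, 0.0]
force: [0.3, -0.0, -1.1]
gripper_width: 0.0119
```

Run:
```python
from hd import *
rel((*(o+.0005*X-.004*Y),.0809),76.3); st()
```

```text
untilt [0.0271 0.0399 0.    ]
now [0.543  0.0948 0.0812] yaw_y 76.32 tilt [ 0.0008  0.0003 -1.    ] shift mm [ 6.7878 12.6348  0.3118] turn z 0.0205299463024744 j [ 0.0643  0.5843  1.6852  0.0003  0.8713 -1.2679] t 10.85
stop-frame x,y mm 0.5414821466133409 -18.342623640057397 underside z 20.71052035700771 F [ 0.2518 -0.0403 -1.0878] T [ 0.0045  0.0097 -0.0415] w 0.011866312176376287
```

Emit:
jog_arm --pt "3.6 6.6 0.1 0 0 0 6" --pt "2.8 5.2 0 0 0 0 6" --pt "0 0 0 0 0 0 6"

```text
clock: 11.22
position: [0.5394, 0.1086, 0.0811]
ee_rot: [0.0, 0.119, 0.993, 0.0]
force: [-0.0, -0.3, -1.8]
gripper_width: 0.0118
```

Run:
```python
from hd import *
rel((*(o+.0005*X-.0*Y),.0809),76.3); st()
```

```text
untilt [ 0.0268  0.0423 -0.    ]
now [0.5394 0.1086 0.0811] yaw_y 76.32 tilt [ 0.0008  0.0003 -1.    ] shift mm [1.8685 3.5836 0.2087] turn z 0.018812162075391825 j [ 0.09    0.5834  1.6879  0.0003  0.8695 -1.2422] t 11.225
stop-frame x,y mm 0.46151070070702166 -4.041313861633092 underside z 20.608373762256463 F [-0.0252 -0.34   -1.8041] T [-0.0376 -0.0081  0.0139] w 0.011760230741331229
```

Creep in 1.5 mm steps, feeling for the fork bottom.

Emit:
jog_arm --pt "0.7 1.3 0 0 0 0 6" --pt "0 0 0 0 0 0 6"

```text
clock: 11.48
position: [0.539, 0.11, 0.0811]
ee_rot: [0.0, 0.119, 0.993, 0.0]
force: [0.2, 0.4, -1.0]
gripper_width: 0.012
```

Emit:
jog_arm --pt "0.7 1.3 0 0 0 0 6" --pt "0 0 0 0 0 0 6"

```text
clock: 11.72
position: [0.5387, 0.1113, 0.0811]
ee_rot: [0.0, 0.119, 0.993, 0.0]
force: [-0.4, 0.3, -1.7]
gripper_width: 0.0118
```

Run:
```python
from hd import *
rel((*(o+.0005*X-.0*Y),.0809),76.3); st()
```

```text
untilt [ 0.0218  0.0462 -0.    ]
now [0.5387 0.1113 0.0811] yaw_y 76.3 tilt [ 0.0009  0.0002 -1.    ] shift mm [0.6013 1.1383 0.2056] turn z -0.002432614883673523 j [ 0.0951  0.5833  1.6882  0.0001  0.8693 -1.2366] t 11.725
stop-frame x,y mm 0.49401304848917293 -1.2873725724445084 underside z 20.605616585055003 F [-0.4139  0.2652 -1.6776] T [ 0.0064 -0.0294  0.0224] w 0.01183051185924298
```

Emit:
jog_arm --pt "0.5 0.9 0 0 0 0 6" --pt "0 0 0 0 0 0 6"

```text
clock: 11.98
position: [0.5387, 0.1117, 0.0811]
ee_rot: [0.001, 0.119, 0.993, -0.0]
force: [0.9, -2.1, -2.3]
gripper_width: 0.0117
```

Emit:
jog_arm --pt "0.5 0.9 0 0 0 0 6" --pt "0 0 0 0 0 0 6"

```text
clock: 12.22
position: [0.5386, 0.1119, 0.0812]
ee_rot: [0.001, 0.119, 0.993, -0.001]
force: [1.1, -3.3, -1.3]
gripper_width: 0.0115
```

Emit:
jog_arm --pt "0.4 0.7 0 0 0 0 6" --pt "0 0 0 0 0 0 6"

```text
clock: 12.48
position: [0.5386, 0.1119, 0.0812]
ee_rot: [0.001, 0.119, 0.993, -0.001]
force: [1.0, -3.4, -2.6]
gripper_width: 0.0118
```

Emit:
jog_arm --pt "-0.4 -0.8 0 0 0 0 6" --pt "0 0 0 0 0 8 6" --pt "0 0 0 0 0 8 6" --pt "0 0 0 0 0 8 6" --pt "0 0 0 0 0 8 6" --pt "0 0 0 0 0 0 6"

```text
clock: 13.22
position: [0.5381, 0.1116, 0.081]
ee_rot: [0.001, 0.395, 0.918, -0.001]
force: [0.4, -3.3, -1.8]
gripper_width: 0.0119
```

Run:
```python
from hd import *
rel((*(o+.0005*X-.0015*Y),.0809),-13.7); st()
```

```text
untilt [-0.061   0.1226  0.    ]
now [0.5381 0.1116 0.081 ] yaw_y 43.41 tilt [ 0.0007 -0.0023 -1.    ] shift mm [-0.7871  0.1102  0.1466] turn z 57.10778040659741 j [ 0.0972  0.5831  1.6889 -0.0031  0.8691 -0.6584] t 13.225
stop-frame x,y mm 0.021896970723664387 -0.864693700814232 underside z 20.545078506676177 F [ 0.3647 -3.321  -1.7932] T [-0.6432 -0.1125  0.0271] w 0.011910604621202761
```

Emit:
jog_arm --pt "-0.8 -0.2 0 -0.06 0.12 0 6" --pt "0 0 0 0 0 8 6" --pt "0 0 0 0 0 8 6" --pt "0 0 0 0 0 8 6" --pt "0 0 0 0 0 8 6" --pt "0 0 0 0 0 0 6"

```text
clock: 13.98
position: [0.5386, 0.1114, 0.0811]
ee_rot: [-0.001, 0.633, 0.774, 0.001]
force: [-0.0, -1.7, -2.5]
gripper_width: 0.0121
```

Run:
```python
from hd import *
rel((*(o+.0005*X-.0015*Y),.0809),-13.7); st()
```

```text
untilt [ 0.0109 -0.1078 -0.    ]
now [0.5386 0.1114 0.0811] yaw_y 11.46 tilt [-0.0002  0.0019 -1.    ] shift mm [-0.3942  0.0593  0.1709] turn z 25.155346840037936 j [ 0.0943  0.5835  1.6877  0.0025  0.8704 -0.1072] t 13.975
stop-frame x,y mm 0.46093831712255967 -1.1036377576521155 underside z 20.571604224753386 F [-0.0251 -1.6875 -2.5166] T [-0.5011  0.0205 -0.0366] w 0.012114483475511159
```

Emit:
jog_arm --pt "-0.4 0 0 0 -0.1 0 6" --pt "0 0 0 0 0 8 6" --pt "0 0 0 0 0 8 6" --pt "0 0 0 0 0 6 6" --pt "0 0 0 0 0 0 6"

```text
clock: 14.6
position: [0.5388, 0.1115, 0.0811]
ee_rot: [-0.0, 0.767, 0.642, 0.0]
force: [-0.4, -1.2, -2.0]
gripper_width: 0.0123
```

Run:
```python
from hd import *
rel((*(o+.0005*X-.0015*Y),.0809),-13.7); st()
for i in range(3): eyes.snapshot("wrist"); print(tool()[2]["wrist_torque"])
```

```text
untilt [ 0.01   -0.0528  0.    ]
now [0.5388 0.1115 0.0811] yaw_y -10.11 tilt [ 0.0003  0.0009 -1.    ] shift mm [-0.4311  0.0395  0.1914] turn z 3.589715960613404 j [0.095  0.5836 1.6875 0.0011 0.8701 0.2708] t 14.6
stop-frame x,y mm 0.6428302469105496 -1.0915505947443587 underside z 20.591750487105045 F [-0.3636 -1.2056 -2.0184] T [-0.4623  0.1311  0.0033] w 0.012283108855631011
[-0.4979  0.1008 -0.0081]
[-0.3751  0.1352  0.0154]
[-0.4636  0.0997 -0.0175]
```

Emit:
jog_arm --pt "0 0 0 0 0 6 6" --pt "0 0 0 0 0 6 6" --pt "0 0 0 0 0 0 6" --pt "0 0 0 0 0 0 6"

```text
clock: 15.25
position: [0.5384, 0.1114, 0.081]
ee_rot: [-0.0, 0.828, 0.561, 0.0]
force: [-0.3, -1.2, -2.3]
gripper_width: 0.0117
```

```bash
cat >> hd.py <<'E'
def tq(n=4):
    a=[]
    for i in range(n): eyes.snapshot("wrist"); s=tool()[2]; a.append(np.r_[s["force"],s["wrist_torque"]])
    print("mean F,T",np.mean(a,0))
E
python3 - <<'E'
from hd import *
rel((*(o+.0005*X-.0015*Y),.0809),-13.7); st(); tq()
E
```

```text
untilt [-0.0387 -0.0333  0.    ]
now [0.5384 0.1114 0.081 ] yaw_y -21.72 tilt [-0.0004  0.0008 -1.    ] shift mm [-0.2241  0.4539  0.1042] turn z -8.020410833217227 j [0.095  0.5836 1.6879 0.0011 0.8705 0.4734] t 15.25
stop-frame x,y mm 0.26545328543901453 -1.0514746440829106 underside z 20.504675993353544 F [-0.2836 -1.1794 -2.2884] T [-0.4234  0.1951  0.0473] w 0.011702258369604607
mean F,T [-0.0701 -1.2827 -2.2452 -0.4259  0.1709  0.0767]
```

Emit:
jog_arm --pt "0 0 0 0 0 7 6" --pt "0 0 0 0 0 7 6" --pt "0 0 0 0 0 7 6" --pt "0 0 0 0 0 7 6" --pt "0 0 0 0 0 0 6" --pt "0 0 0 0 0 0 6"

```text
clock: 16.2
position: [0.5382, 0.1115, 0.0802]
ee_rot: [-0.001, 0.94, 0.34, -0.0]
force: [0.3, -1.5, -4.1]
gripper_width: 0.0117
```

Run:
```python
from hd import *
rel((*(o+.0005*X-.0015*Y),.0809),-13.7); st(); tq()
```

```text
untilt [-0.0751  0.027   0.    ]
now [0.5382 0.1115 0.0802] yaw_y -50.2 tilt [-0.0012  0.0007 -1.    ] shift mm [ 0.1591  0.63   -0.6742] turn z -36.49903472571691 j [0.095  0.5849 1.6882 0.0011 0.8696 0.9705] t 16.2
stop-frame x,y mm 0.08536294025586957 -0.9984627918105181 underside z 19.72670131304278 F [ 0.2552 -1.4895 -4.0859] T [-0.4187  0.1025  0.0534] w 0.011745713328337161
mean F,T [ 0.5056 -0.752  -4.1954 -0.3718  0.0529  0.0758]
```

Emit:
jog_arm --pt "0 0 0.3 0 0 7 6" --pt "0 0 0.2 0 0 7 6" --pt "0 0 0.2 0 0 7 6" --pt "0 0 0 0 0 0 6" --pt "0 0 0 0 0 0 6"

```text
clock: 17.02
position: [0.5382, 0.1116, 0.0796]
ee_rot: [-0.0, 0.987, 0.161, -0.001]
force: [0.6, -1.5, -4.5]
gripper_width: 0.012
```

Run:
```python
from hd import *
rel((*(o+.0005*X-.0015*Y),.0809),-13.7); st(); tq()
```

```text
untilt [-0.0646  0.0475  0.    ]
now [0.5382 0.1116 0.0796] yaw_y -71.48 tilt [-0.0011  0.0008 -1.    ] shift mm [ 0.4005  0.6383 -1.306 ] turn z -57.78078606673205 j [0.0952 0.5858 1.6889 0.0012 0.868  1.342 ] t 17.025
stop-frame x,y mm 0.05349873913758604 -0.8906872330307282 underside z 19.095067043529212 F [ 0.5585 -1.4839 -4.5192] T [-0.3698  0.0427  0.0227] w 0.012039493934659619
mean F,T [ 0.625  -0.7346 -5.0448 -0.3401  0.0522  0.094 ]
```

Emit:
jog_arm --pt "0 0 0.5 0 0 6 6" --pt "0 0 0.4 0 0 6 6" --pt "0 0 0.2 0 0 0 6" --pt "0 0 0 0 0 0 6"

```text
clock: 17.73
position: [0.5383, 0.1116, 0.0793]
ee_rot: [-0.0, 0.998, 0.055, -0.0]
force: [-0.3, -1.4, -4.2]
gripper_width: 0.0121
```

Run:
```python
from hd import *
rel((*(o+.0005*X-.0015*Y),.0809),-13.7); st(); tq()
```

```text
untilt [-0.0534  0.0197  0.    ]
now [0.5383 0.1116 0.0793] yaw_y -83.64 tilt [-0.0004  0.0009 -1.    ] shift mm [ 0.4119  0.5619 -1.5903] turn z -69.93737895449448 j [0.0952 0.5861 1.6894 0.0012 0.8665 1.5542] t 17.725
stop-frame x,y mm 0.17033570178099253 -0.8844404832129916 underside z 18.81040946424156 F [-0.3409 -1.4279 -4.1666] T [-0.2498  0.2075  0.1277] w 0.012083232685788514
mean F,T [-0.8205 -0.7471 -0.8508 -0.3068  0.334   0.1128]
```

Emit:
jog_arm --pt "0 0 0.2 0 0 6 6" --pt "0 0 0 0 0 6 6" --pt "0 0 0 0 0 0 6" --pt "0 0 0 0 0 0 6"

```text
clock: 18.42
position: [0.5382, 0.1117, 0.0793]
ee_rot: [-0.0, 0.999, -0.05, -0.0]
force: [-1.2, -0.7, -1.4]
gripper_width: 0.0122
```

Run:
```python
from hd import *
rel((*(o+.0005*X-.0015*Y),.0809),-13.7); st(); tq(6)
```

```text
untilt [-0.0508  0.0362  0.    ]
now [0.5382 0.1117 0.0793] yaw_y -95.72 tilt [-0.0005  0.0009 -1.    ] shift mm [ 0.5752  0.5594 -1.6371] turn z -82.01807360386908 j [0.0954 0.5862 1.6894 0.0013 0.8665 1.7651] t 18.425
stop-frame x,y mm 0.15179442357080855 -0.775138173734621 underside z 18.763758674929605 F [-1.2377 -0.7023 -1.3605] T [-0.2384  0.3654  0.1407] w 0.012184405267219141
mean F,T [-0.5931 -1.168  -0.9886 -0.2427  0.3304  0.1413]
```

Emit:
jog_arm --pt "0 0 0.1 0 0 6 6" --pt "0 0 0 0 0 6 6" --pt "0 0 0 0 0 0 6" --pt "0 0 0 0 0 0 6"

```text
clock: 19.23
position: [0.5382, 0.1117, 0.0793]
ee_rot: [-0.0, 0.988, -0.156, -0.0]
force: [-1.0, -1.0, -0.3]
gripper_width: 0.0118
```

Run:
```python
from hd import *
rel((*(o+.0005*X-.0015*Y),.0809),-13.7); st(); tq(6)
```

```text
untilt [-0.0453  0.0435  0.    ]
now [0.5382 0.1117 0.0793] yaw_y -107.9 tilt [-0.0005  0.001  -1.    ] shift mm [ 0.6752  0.4386 -1.6436] turn z -94.19652527392782 j [0.0954 0.5862 1.6894 0.0013 0.8664 1.9776] t 19.225
stop-frame x,y mm 0.16325600925566264 -0.7667311674004991 underside z 18.757251019564464 F [-0.9954 -1.0363 -0.3483] T [-0.2447  0.3455  0.1358] w 0.011756346240263735
mean F,T [-0.8552 -0.904  -0.5355 -0.2198  0.3617  0.1563]
```

Emit:
jog_arm --pt "0 0 0 0 0 6 6" --pt "0 0 0 0 0 6 6" --pt "0 0 0 0 0 0 6" --pt "0 0 0 0 0 0 6"

```text
clock: 20.02
position: [0.5383, 0.1118, 0.0792]
ee_rot: [-0.0, 0.966, -0.259, -0.0]
force: [-0.8, -1.5, -0.5]
gripper_width: 0.0118
```

Run:
```python
from hd import *
rel((*(o+.0005*X-.0015*Y),.0809),-13.7); st(); tq(6)
```

```text
untilt [-0.0385  0.0516  0.    ]
now [0.5383 0.1118 0.0792] yaw_y -120.07 tilt [-0.0004  0.001  -1.    ] shift mm [ 0.7705  0.3481 -1.6601] turn z -106.36539117908728 j [0.0954 0.5862 1.6894 0.0014 0.8663 2.1901] t 20.025
stop-frame x,y mm 0.19365546901727937 -0.7099886634480311 underside z 18.740791628445535 F [-0.8323 -1.4518 -0.4862] T [-0.1946  0.384   0.2018] w 0.011805054543041687
mean F,T [-1.016  -0.9704 -0.7796 -0.1965  0.3212  0.1953]
```

Emit:
jog_arm --pt "0 0 0 0 0 7 6" --pt "0 0 0 0 0 0 6" --pt "0 0 0 0 0 0 6"

```text
clock: 20.7
position: [0.5382, 0.1118, 0.0792]
ee_rot: [-0.0, 0.948, -0.318, -0.0]
force: [-1.3, -0.6, -1.4]
gripper_width: 0.012
```

Run:
```python
from hd import *
rel((*(o+.0005*X-.0015*Y),.0809),-13.7); st(); tq(8)
```

```text
untilt [-0.029   0.0564 -0.    ]
now [0.5382 0.1118 0.0792] yaw_y -127.07 tilt [-0.0005  0.001  -1.    ] shift mm [ 0.8225  0.2391 -1.6657] turn z -113.36552500704522 j [0.0955 0.5862 1.6894 0.0014 0.8663 2.3123] t 20.7
stop-frame x,y mm 0.17424066761341717 -0.7058685280929495 underside z 18.735200967410634 F [-1.334  -0.5622 -1.3792] T [-0.1445  0.3772  0.242 ] w 0.011979496096672329
mean F,T [-0.7475 -1.0703 -0.795  -0.1727  0.351   0.2438]
```

Emit:
jog_arm --pt "0 0 0 0 0 5 6" --pt "0 0 0 0 0 0 6" --pt "0 0 0 0 0 0 6"

```text
clock: 21.48
position: [0.5383, 0.1118, 0.0792]
ee_rot: [-0.0, 0.933, -0.359, -0.0]
force: [-0.1, -1.6, -1.8]
gripper_width: 0.0119
```

Run:
```python
from hd import *
rel((*(o+.0005*X-.0015*Y),.0809),-13.7); st(); tq(10)
```

```text
untilt [-0.0274  0.0547  0.    ]
now [0.5383 0.1118 0.0792] yaw_y -132.13 tilt [-0.0004  0.001  -1.    ] shift mm [ 0.812   0.1979 -1.6563] turn z -118.4317650395854 j [0.0955 0.5862 1.6894 0.0013 0.8663 2.4007] t 21.475
stop-frame x,y mm 0.21713161888675445 -0.7117551758763018 underside z 18.744561146090177 F [-0.15   -1.5943 -1.7563] T [-0.1595  0.3581  0.2786] w 0.011890902514964436
mean F,T [-0.7901 -0.9926 -1.0765 -0.1568  0.3128  0.3071]
```

Emit:
jog_arm --pt "0 0 0 0 0 0 20" --pt "0 0 0 0 0 0 40" --pt "0 0 0 0 0 0 40" --pt "0 0 0 0 0 0 40" --pt "0 0 0 0 0 0 40"

```text
clock: 22.6
position: [0.5389, 0.112, 0.0795]
ee_rot: [-0.001, 0.933, -0.361, 0.0]
force: [-0.1, -0.4, 0.0]
gripper_width: 0.0396
```

Emit:
jog_arm --pt "0 0 -15 0 0 0 40" --pt "0 0 -40 0 0 0 40" --pt "0 0 -50 0 0 0 40" --pt "0 0 -40 0 0 0 40" --pt "0 0 0 0 0 0 40"

```text
clock: 23.22
position: [0.5388, 0.1118, 0.2331]
ee_rot: [-0.001, 0.933, -0.361, 0.001]
force: [-0.5, -0.7, -1.1]
gripper_width: 0.0397
```

Run:
```python
from hd import *
p=eyes.snapshot("wrist"); q=eyes.snapshot("top"); w=cloud(p)
print("grip",rect(w,.08,.11,(.538,.112),.035)); print("flange z",rect(w,.051,.07,(.538,.112),.025)); print("grip x,y rel", )
for pp in(p,q,eyes.snapshot("scene")):
  for t in["stop","nut_grip","bolt"]:
    r=[(np.round(tow(pp,d["centre"]),4).tolist(),round(d["confidence"],2)) for d in nets.pinpoint(t,pp)]
    print(t,[a for a in r if np.hypot(a[0][0]-.538,a[0][1]-.112)<.06])
d=w[...,:2]-o; x=d@X*1000; y=d@Y*1000; z=w[...,2]*1000
m=(abs(x)>12)&(abs(x)<25)&(z>47)&(z<55); print("foot y",np.percentile(y[m],[.5,99.5]))
m=(abs(x)<30)&(z>80)&(z<125)&(y>50); print("plate y",np.percentile(y[m],[1,50,99]))
for n,X0 in[("s",0)]: pass
a=p["color"]; b=eyes.snapshot("scene")["color"][120:300,240:440]
cv2.imwrite("pics/f1.png",np.hstack([cv2.resize(a,(400,300)),cv2.resize(b,(333,300),interpolation=cv2.INTER_CUBIC)])); st()
```

```text
grip (800, 539.3, 112.2, [12.1, 46.3], 'long dir deg', 144.7, 'z', 0.0958)
flange z (605, 537.3, 112.9, [46.1, 47.4], 'long dir deg', 9.0, 'z', 0.0559)
grip x,y rel
stop []
nut_grip [([0.5409, 0.1101, 0.0823], 0.66)]
bolt [([0.5364, 0.1071, 0.0223], 0.97)]
stop [([0.5389, 0.1129, 0.0436], 0.68)]
nut_grip [([0.5399, 0.11, 0.0765], 0.57)]
bolt [([0.5429, 0.1135, 0.0253], 0.44)]
stop [([0.5406, 0.1089, 0.0414], 0.96)]
nut_grip [([0.5368, 0.1084, 0.0766], 0.58)]
bolt [([0.5379, 0.1117, 0.0231], 0.83)]
foot y [-32.3697  77.8554]
plate y [76.7526 77.8189 83.4732]
stop-frame x,y mm -0.840508520508416 -0.6043702689048749 underside z 168.42022648053558 F [-0.4386 -1.2122  1.4114] T [-0.0157  0.0855  0.014 ] w 0.04005158534931575
```

View pics/f1.png

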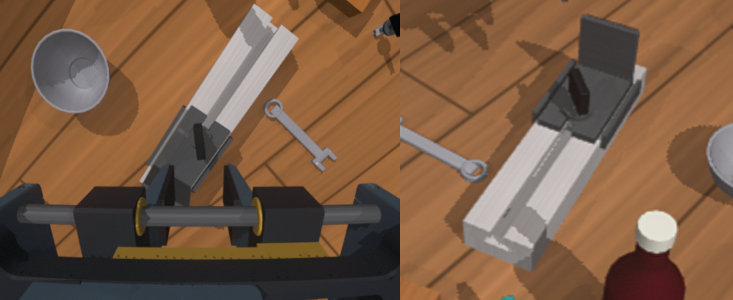

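Run:
```python
from bench import ticket
print(ticket.close_job())
```

```text
the job is handed in; nothing more can be done
None
```

The bottle stop is clamped to the rail by the bolt and I've handed the job in, though no verdict was reported. The robot was clear of everything at about 23 s of the 72 s allowed.

**What I did:** I took the black-gripped bolt from the wooden block and lowered its head into the slot about 60 mm in front of the fork's bottom. I slid it in until it touched with about 3 N, then backed off slightly. I turned it a quarter turn clockwise, and from there about 1.95 rad further until the torque held still at about 0.28–0.31 N m. Then I let go and lifted clear.

**Last checks:**
- **Nut seating:** the nut's flange measured about 49.9 mm high, level with the top of the stop's foot at 50 mm.
- **Clamp:** on release the grip bar sprang back about 0.12 rad. That matches about 0.3 N m in the bushing, so the nut did not loosen. I put the clamp at about 25 N, but this comes from the torque, not from a direct reading.
- **Home in the fork:** the bolt axis was within about 1 mm of the fork's bottom.
- **Head square:** I judged this only from the angle turned and the rise in torque, because the head was hidden from view.
- **Stop:** it moved less than 1 mm.
- **Bystanders:** the spanner and bowl looked undisturbed in the last picture. I did not re-measure any of the four.

**What disagreed:** the torque climbed gradually from about 1.2 rad past the quarter turn, so I could not see clearly where the slack ended. The network's position estimates were also 3–6 mm apart, so I relied on the depth measurements and the feel of contact instead.

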